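# Load the print roller blank into the V cradle

### The arm

A 7-joint arm with a two-finger parallel gripper is mounted at the origin on the work surface. World frame = base frame: x ahead of the robot, y to its left, z up, the work surface at z = 0. Lengths are in m, angles in rad, forces in N, time in s.
With the tool pointing down it reaches from about 0.425 to 0.95 m from the base axis. Payload 4.7 kg.
Tool frame: the origin (TCP) lies on the centre line of the jaws, within the pads' length; the fingertips stand robot.nose_length ahead of it and the grasp point (between the pads) lies 8 mm behind it (robot.nose_length is the distance from the TCP to the fingertips, in m); z points along the fingers, y is the line along which they close (so a half turn about z gives the same grasp; the last joint's range is limited). The gripper opens to 85 mm and grips with 20 to 120 N. Pads are 22 mm wide; open, the fingers measure 114 mm over their backs; the gripper's body (76 mm by 85 mm) begins 54 mm behind the grasp point. The pads swing forward as they close: fully open they stand 13 mm farther back than shut.
Start: joints at [1.162, 0.469, -0.049, 1.532, 0.024, 1.141, -0.082], TCP at [0.25, -0.627, 0.242] pointing down, gripper open.
Joint ranges: [-2.59, 2.59], [-0.33, 1.99], [-1.39, 1.29], [0.1, 2.45], [-1.04, 4.18], [0.21, 1.99], [-2.66, 2.66]. Speed limits (rad/s): [2.57, 2.57, 3.14, 3.14, 3.14, 3.14, 3.14].

### API

Orientations are given as [roll, pitch, yaw] about the fixed x, y, z axes, in that order (R = Rz(yaw) Ry(pitch) Rx(roll)).
In Python, from plant import robot gives the robot as it stands. Calls block until the motion is done:
- robot.goto(position, orientation): joint-space move of the TCP to a pose.
- robot.move_straight(position, vel=0.15, attitude=None, contact_N=None): straight line of the TCP; attitude=None keeps the orientation; vel is the mean speed in m/s. With contact_N (N) it stops when the force on the tool has changed by that much, and returns True; else False.
- robot.move_joints(angles): joint-space move.
- robot.grip(opening, strength=None): opening from 0.0 (shut) to 1.0 (fully open); strength is the grip in N (None keeps the last); returns when the fingers have stopped.
- robot.sleep(seconds).
- robot.inverse_kinematics(position, orientation): joint angles nearest the present ones, or None.
- robot.sense(): the state.
- robot.grab_frame(name): name is "side" or "top" or "wrist"; returns a dict with "image" (400x640x3 uint8, red, green, blue), "range_z" (400x640 float32, m along the optical axis (not along the pixel's ray), 0 where there is no reading), "fx", "fy", "cx", "cy" (pixels), "R" (3x3) and "t" (3): a world point X has camera coordinates R X + t. Camera axes: x right, y down, z forward; pixel columns grow to the right and rows downward; lengths in m; the calibration is good to about 2 mm. A picture is of the moment at which its call begins.
A pose or a line that the arm cannot do raises robot.IKError and nothing moves.
- robot.close_job(): hands the job in; it is judged then, once.
The state is a dict: "t": time; "joint_pos": joint angles; "joint_velocities": joint speeds; "effort": joint torques, N m; "tcp_pos": TCP position; "tcp_rot": TCP orientation; "wrist_force": force on the tool from outside, world axes, zero at the start; "torque": the same for the moment, N m; "opening": opening from 0.0 (shut) to 1.0 (fully open); "gripper_force": force on a finger pad.
Only numpy, scipy, OpenCV 4.12 (cv2) and the standard library are available. Lean on these libraries where they do the work, as an engineer would, in place of code of your own. Each camera call takes 0.05 s, during which the arm holds its last target. There are 200 camera calls.

### The job

Three plain wooden roller blanks lie in the rack on the printer's bench. Take the big one, both thick and long, and lower it into the two V supports of the carving cradle, lengthwise along the cradle and centred so that it overhangs both supports about equally, ready for clamping. Lower it right down into the Vs before letting go, then let go and leave it there; leave the other two rollers in their places.

Things in the scene. Friction and masses are not known exactly. Their poses are not given: they have to be found in the camera images.
- big_mid (a point): Middle of the axis of the big roller blank: pale turned wood, 50 mm diameter, 180 mm long, 0.3 kg, a 12 mm steel pin 14 mm out of each end. x runs along the roller (ends alike); y, z turn as it rolls. Starts lying level, centre 35 mm above the table, in any of the fixed rack's three parallel places 95 mm apart. Grasp from above across its middle: 68 mm clear there between the rack's crossbars.
- cradle_seat (a point): Where the big roller's centre rests in the fixed cradle, 80 mm above the table: a dark board 220 x 130 x 12 mm with two 90-degree V supports. x along the cradle (line of the seated roller), z up. Supports 22 mm thick, at 62 mm either side along x (102 mm clear between for fingers), tops 81 mm high; V mouth 72 mm wide, bottom 45 mm high. Cradle and rack may be on either side, any yaw to 25 degrees.
- thin_mid (a point): Centre of the thin roller blank, to be left alone: same wood, 32 mm diameter, 180 mm long, in another place of the rack, centre 26 mm above the table; x along it. The rack's two crossbars are 10 mm high, 42 mm either side of the rollers' middles, with dowel stops up to 22 mm high.
- short_mid (a point): Centre of the short roller blank, to be left alone: same wood, 50 mm in diameter but only 120 mm long, lying in the remaining place of the rack, centre 35 mm above the table; x along it.

How it is judged:
On the way:
1. the big roller is lowered into the Vs (within 8 mm of its seated height, in place) while the gripper still holds it (x of big_mid in the frame of cradle_seat between -0.02 and 0.02 m and y of big_mid in the frame of cradle_seat between -0.01 and 0.01 m and z of big_mid in the frame of cradle_seat between -0.008 and 0.008 m and angle between the x axis of big_mid and the x axis of cradle_seat, either way round below 0.17 rad and contact force between the fingers and big above 0.5 N), for 0.1 s.
At the end, for the whole second after the job is handed in: The big roller rests in both Vs of the cradle, at rest and released: its centre within 20 mm of the middle lengthwise, 10 mm sideways and 8 mm in height of the seat point, its axis within about 10 degrees of the cradle's length. The other two rollers are still in the rack (x of big_mid in the frame of cradle_seat between -0.02 and 0.02 m and y of big_mid in the frame of cradle_seat between -0.01 and 0.01 m and z of big_mid in the frame of cradle_seat between -0.008 and 0.008 m and angle between the x axis of big_mid and the x axis of cradle_seat, either way round below 0.17 rad and linear speed of big below 0.02 m/s and contact force between big and cradle above 0.5 N); the robot touches nothing.
It fails at once if the thin roller is moved by more than 40 mm (distance of thin_mid from where it was at the start of the episode above 0.04 m).
It fails at once if the short roller is moved by more than 40 mm (distance of short_mid from where it was at the start of the episode above 0.04 m).
It also fails if it takes over 40 s, if anything falls off the work surface, if the arm or the gripper's body presses on something with over 40 N, if the wrist force passes 120 N, or if a joint passes its speed limit or range.

## Working session

There is one attempt and no reset: what is moved stays moved. The work goes in short steps, each a Python script; the robot and the scene stay as the last script left them, time stands still between calls to the robot, and variables do not carry over. Pictures are saved under pics/ and viewed, at most 10 in all, crops included, and the job is handed in when it is done.

```bash
mkdir -p pics; ls
python3 - <<'E'
from plant import robot
import cv2,numpy as np
print(robot.nose_length, robot.sense())
for n in("top","side"):
    f=robot.grab_frame(n); np.savez(f"{n}.npz",**f)
    cv2.imwrite(f"pics/{n}0.png",f["image"][:,:,::-1]); print(n,f["fx"],f["R"],f["t"],(f["range_z"]>0).mean())
E
```

```text
pics
0.011 {'t': 0.0, 'joint_pos': array([ 1.16211587,  0.46943595, -0.04858785,  1.53371831,  0.02410775,
        1.14099556, -0.08229506]), 'joint_velocities': array([ 2.32362866e-03, -5.39047252e-04, -1.06489136e-04, -7.97002798e-04,
        6.39848205e-05,  1.49487143e-03,  5.92780879e-04]), 'effort': array([ 7.31540626e-05, -5.10324347e+01, -4.64500242e-02, -2.37719733e+01,
        1.07023545e-02,  7.54100096e-03,  5.88167254e-06]), 'tcp_pos': array([ 0.25002494, -0.62636844,  0.24125476]), 'tcp_rot': array([-3.13962320e+00,  8.36398959e-05,  3.79814549e-01]), 'wrist_force': array([-0.35246841,  0.24340259, -0.09705218]), 'torque': array([ 0.00944196, -0.00021593, -0.02193764]), 'gripper_force': 0.0, 'opening': 1.003217372953209}
top 495.82320303740187 [[ 0.00376286 -0.9999849   0.00400443]
 [-0.97973449 -0.00448856 -0.20025031]
 [ 0.20026526 -0.00316976 -0.97973659]] [-0.00742269  0.55771039  1.123961  ] 0.99594140625
side 461.16572820742715 [[-0.83949511 -0.5433584   0.0030987 ]
 [-0.39613027  0.60810257 -0.68796226]
 [ 0.37192575 -0.57876844 -0.72573985]] [0.46221547 0.26774886 1.04178404] 0.99601953125
```

View pics/top0.png

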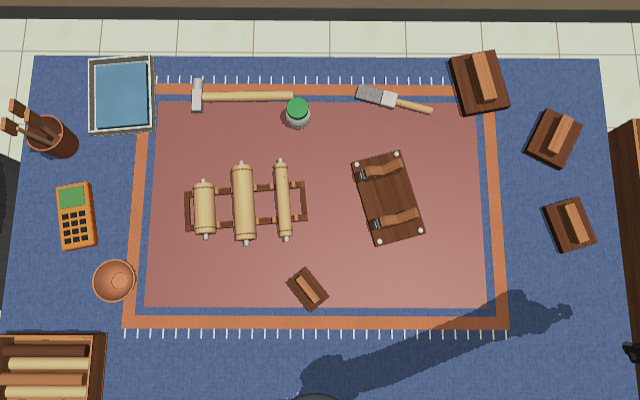

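View pics/side0.png

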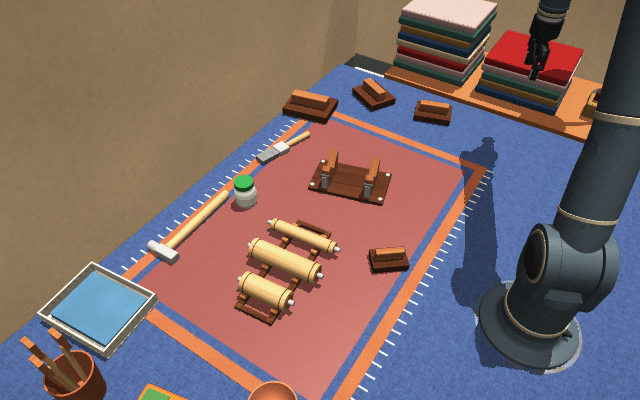

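Top view: the big roller is in the middle of the rack, at about (243,202). The short one is at (204,209) and the thin one at (283,200). The cradle is at about (388,198), with its supports at (378,170) and (395,218). The side view agrees.

```bash
cat > h.py <<'E'
import numpy as np,cv2
def world(f):
    v,u=np.mgrid[0:400,0:640]; z=f["range_z"]
    C=np.stack([(u-f["cx"])/f["fx"]*z,(v-f["cy"])/f["fy"]*z,z],-1)
    return (C-f["t"])@f["R"]
def rect(P):
    (c,s,a)=cv2.minAreaRect((P[:,:2]*1000).astype(np.float32)); b=cv2.boxPoints((c,s,a))
    e=[b[1]-b[0],b[2]-b[1]]; e=max(e,key=np.linalg.norm)
    return np.array(c)/1000,np.sort(s),np.arctan2(e[1],e[0])%np.pi
def comps(m,W,minn=60):
    n,l,s,c=cv2.connectedComponentsWithStats(m.astype(np.uint8))
    return [(W[l==i],c[i]) for i in range(1,n) if s[i,4]>=minn]
E
python3 - <<'E'
import numpy as np
from h import *
f=dict(np.load("top.npz")); W=world(f); im=f["image"].astype(int)
roi=np.zeros((400,640),bool); roi[140:260,175:440]=1
hsv=cv2.cvtColor(f["image"],cv2.COLOR_RGB2HSV)
print(hsv[202,243],hsv[170,372],hsv[200,388],W[202,243],W[200,388],W[280,250])
z=W[...,2]
wood=roi&(z>0.025)&(hsv[...,2]>120)
wood[:,330:]=0
for P,c in comps(wood,W): print("roller",c,rect(P),P[:,2].max())
r=roi.copy(); r[:,:335]=0
for lo in (.007,.03,.05,.07):
    for P,c in comps(r&(z>lo),W,20): print(lo,c,len(P),rect(P),np.percentile(P[:,2],[50,98]))
E
```

```text
[ 24  77 205] [ 13 141 172] [ 11 149 103] [0.54168098 0.17367531 0.05858235] [ 0.55776854 -0.17732846  0.00921222] [ 0.36145786  0.15920614 -0.00058016]
roller [283.08547889 199.34809475] (array([0.48596234, 0.06469922]), array([ 52.80760574, 350.79821777]), np.float32(0.23218745)) 1.212897113151162
roller [243.47107969 201.95758355] (array([0.46454898, 0.13306352]), array([107.94606781, 377.69210815]), np.float32(0.4753887)) 1.212897113151162
roller [204.05581395 207.8344186 ] (array([0.42855621, 0.17420811]), array([108.85944366, 396.75915527]), np.float32(0.7547927)) 1.212897113151162
0.007 [387.62929315 197.52647906] 4513 (array([ 0.49167902, -0.15753725]), array([218.17770386, 407.45767212]), np.float32(2.8911245)) [0.01281347 0.07880127]
0.03 [380.9223301  169.35728155] 515 (array([ 0.50293713, -0.07320692]), array([ 81.92992401, 381.88873291]), np.float32(2.553489)) [0.06034254 0.08085553]
0.03 [395.65102041 218.23877551] 490 (array([ 0.44103094, -0.10550688]), array([ 59.01490402, 311.77648926]), np.float32(2.238414)) [0.06238203 0.08171812]
0.05 [393.75263158 165.06842105] 1
[... 501 characters left out ...]
29]), array([ 40.40626526, 263.04064941]), np.float32(2.3219073)) [0.06499424 0.08211799]
0.07 [397.93506494 162.85714286] 77 (array([ 0.63462628, -0.1936562 ]), array([22.10715103, 22.19159126]), np.float32(1.8325639)) [0.07511861 0.08101804]
0.07 [369.41558442 170.35064935] 77 (array([ 0.47305435, -0.07200823]), array([ 25.68356895, 333.72000122]), np.float32(2.7825646)) [0.07623818 0.62498682]
0.07 [413.64473684 212.43421053] 76 (array([ 0.51633765, -0.22669885]), array([20.42292023, 22.77249908]), np.float32(0.28915623)) [0.07615225 0.08193309]
0.07 [384.475 220.125] 80 (array([ 0.41918359, -0.07972766]), array([ 26.17292213, 249.34327698]), np.float32(2.3616393)) [0.0757662  0.08315023]
```

Run:
```python
import numpy as np
from h import *
f=dict(np.load("top.npz")); W=world(f); z=W[...,2]; ok=(f["range_z"]>0)&(z<.12)
hsv=cv2.cvtColor(f["image"],cv2.COLOR_RGB2HSV)
roi=np.zeros((400,640),bool); roi[140:260,175:440]=1; roi&=ok
wood=roi&(z>0.02)&(hsv[...,2]>120); wood[:,330:]=0
for P,c in comps(wood,W):
    print("roller",c,rect(P),P[:,2].max())
    t=P[P[:,2]>P[:,2].max()-.008]; print("   top strip",rect(t))
r=roi.copy(); r[:,:335]=0
for lo in (.006,.07):
    for P,c in comps(r&(z>lo),W,20): print(lo,c,len(P),rect(P),P.mean(0))
B=r&(z>.006)&(z<.018); P=W[B]; print("board",rect(P))
T=W[r&(z>.07)]; print("tips rect",rect(T),T.mean(0))
```

```text
roller [283.10330579 199.21280992] (array([0.55597882, 0.08104437]), array([ 30.76325417, 207.69287109]), np.float32(0.095236525)) 0.04922422162760751
   top strip (array([0.55606592, 0.08107553]), array([ 20.77959824, 176.5770874 ]), np.float32(0.10928996))
roller [243.55852417 201.83905852] (array([0.54515936, 0.17794698]), array([ 61.42028809, 206.58911133]), np.float32(0.03176864)) 0.06731571281157307
   top strip (array([0.54529858, 0.17690733]), array([ 30.51407814, 178.05560303]), np.float32(0.075126454))
roller [203.99442897 207.90622098] (array([0.52972217, 0.2734119 ]), array([ 57.11059952, 147.76776123]), np.float32(0.09803804)) 0.066048953730612
   top strip (array([0.53027039, 0.26935071]), array([ 32.20094681, 119.83158112]), np.float32(0.12907164))
0.006 [387.63612335 197.53039648] 4540 (array([ 0.56512219, -0.17614633]), array([133.57043457, 223.1885376 ]), np.float32(0.28136423)) [ 0.56174422 -0.17444677  0.02295512]
0.07 [397.93506494 162.85714286] 77 (array([ 0.63462628, -0.1936562 ]), array([22.10715103, 22.19159126]), np.float32(1.8325639)) [ 0.63477595 -0.19344189  0.0754665 ]
0.07 [369.44 170.36] 75 (array([ 0.61579102, -0.12586803]), array([20.78548241, 21.9559536 ]), np.float32(0.1553744)) [ 0.61601278 -0.12539732  0.07568059]
0.07 [413.64473684 212.43421053] 76 (array([ 0.51633765, -0.22669885]), array([20.42292023, 22.77249908]), np.float32(0.28915623)) [ 0.51542752 -0.22650925  0.07613782]
0.07 [384.43037975 220.20253165] 79 (array([ 0.49714917, -0.15861278]), array([19.63997078, 21.84560013]), np.float32(0.27653563)) [ 0.49694047 -0.15816995  0.07566465]
board (array([ 0.5632099 , -0.17677774]), array([261.01168823, 302.965271  ]), np.float32(3.1381378))
tips rect (array([ 0.56618799, -0.17625488]), array([ 91.59043884, 145.90480042]), np.float32(0.26506037)) [ 0.5650488  -0.17619358  0.07569949]
```

Run:
```python
import numpy as np
from plant import robot
from h import *
robot.goto([0.5455,0.177,0.24],[np.pi,0,0.12])
f=robot.grab_frame("wrist"); np.savez("w1.npz",**f); cv2.imwrite("pics/w1.png",f["image"][:,:,::-1])
print(robot.sense()["t"],robot.sense()["tcp_pos"])
W=world(f); z=W[...,2]; hsv=cv2.cvtColor(f["image"],cv2.COLOR_RGB2HSV)
m=(f["range_z"]>0)&(z>.035)&(z<.08)&(hsv[...,2]>100)
for P,c in comps(m,W,200): print(c,len(P),rect(P),P[:,2].max(),'top',rect(P[P[:,2]>P[:,2].max()-.006]))
```

```text
3.1583 [0.54585859 0.17614929 0.23986327]
[319.65122557 165.78252888] 9261 (array([0.54735913, 0.17685631]), array([ 49.55115128, 208.2535553 ]), np.float32(0.09766232)) 0.06237983650974699 top (array([0.54755182, 0.17731229]), array([ 30.39295769, 179.68037415]), np.float32(0.09128659))
[414.33861386 165.53641364] 4545 (array([0.55807007, 0.08257306]), array([ 28.03072166, 180.25991821]), np.float32(0.09936218)) 0.04437687974649306 top (array([0.55786224, 0.08286501]), array([ 23.99380684, 179.90744019]), np.float32(0.09515078))
[220.11848341 124.76303318] 633 (array([0.58690875, 0.27561899]), array([11.60051918, 46.42533493]), np.float32(1.6670386)) 0.061927023692961373 top (array([0.58672858, 0.27591687]), array([10.80006027, 30.53478241]), np.float32(1.6872659))
[223.92031058 185.34940744] 4894 (array([0.51890979, 0.2703652 ]), array([ 47.91968155, 121.38348389]), np.float32(0.07705891)) 0.06231918948918523 top (array([0.52603845, 0.2697525 ]), array([ 30.32600212, 106.99319458]), np.float32(0.106599666))
[ 34.09075044 311.78592205] 1719 (array([0.36133389, 0.47028638]), array([95.7020874 , 98.42571259]), np.float32(0.018494403)) 0.047046872643113996 top (array([0.36133389, 0.47028638]), array([95.7020874 , 98.42571259]), np.float32(0.018494403))
[424.00468384 350.8735363 ] 427 (array([0.35285483, 0.02920855]), array([17.72571754, 46.28072739]), np.float32(0.6821787)) 0.051559627588652665 top (array([0.35283527, 0.02923266]), array([17.66353607, 46.28072739]), np.float32(0.6821787))
```

View pics/w1.png

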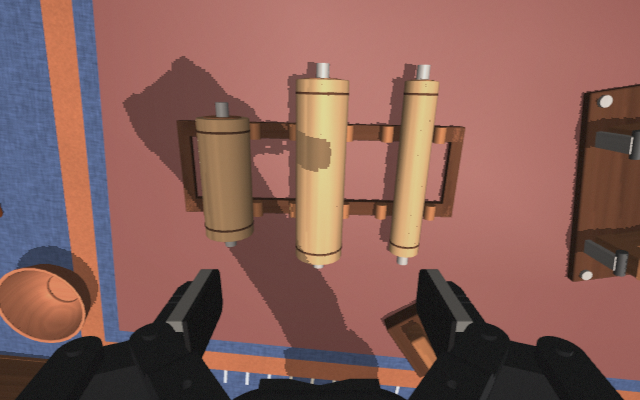

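The wrist view confirms the big roller is in the middle at (320,166), aligned with the jaws. The thin one is on the right at (414,166) and the short one on the left at (222,180). Next I grasp and lift it.

Run:
```python
import numpy as np
from plant import robot
from h import *
c=[0.5473,0.177]; A=[np.pi,0,0.097]
robot.move_straight(c+[0.12],vel=.15,attitude=A)
hit=robot.move_straight(c+[0.029],vel=.06,contact_N=8)
print("hit",hit,robot.sense()["tcp_pos"])
if not hit:
    robot.grip(0.0,60); s=robot.sense(); print(s["opening"],s["gripper_force"],s["tcp_pos"])
    robot.move_straight(c+[0.20],vel=.1); s=robot.sense()
    print(s["opening"],s["gripper_force"],s["wrist_force"],s["t"],s["tcp_pos"])
    f=robot.grab_frame("wrist"); cv2.imwrite("pics/w2.png",f["image"][:,:,::-1])
    W=world(f);z=W[...,2];hsv=cv2.cvtColor(f["image"],cv2.COLOR_RGB2HSV)
    m=(f["range_z"]>0)&(z>.16)&(hsv[...,1]>50)&(hsv[...,2]>90)
    for P,cc in comps(m,W,200): print(cc,len(P),rect(P),np.percentile(P[:,2],[2,50,98]))
```

```text
hit False [0.5475607  0.17710728 0.0293798 ]
0.5628931176341131 61.35552763938904 [0.54763979 0.17665161 0.02955297]
0.5637049849229158 62.18584656715393 [ 0.8535764  -0.41833069 -3.54842251] 8.0667 [0.54698865 0.17680919 0.19937769]
[318.91826408 213.14878979] 40117 (array([0.57281763, 0.17935992]), array([ 52.53693771, 133.49154663]), np.float32(0.0975905)) [0.21313351 0.22747189 0.2304458 ]
```

View pics/w2.png

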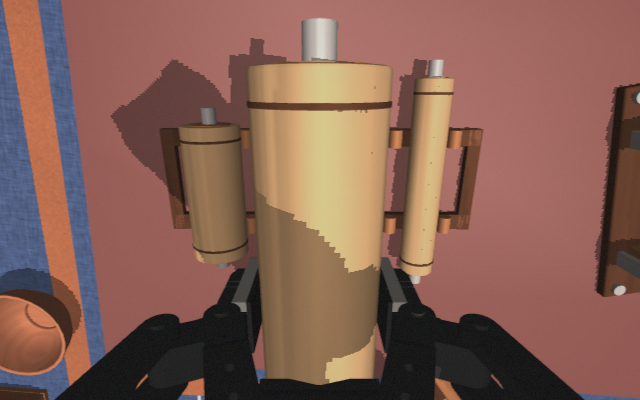

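Picture: the roller is held level between the pads, far end at row 65, and its neighbours have not moved. Next I carry it over the cradle and take a closer look there.

Run:
```python
import numpy as np
from plant import robot
from h import *
robot.goto([0.5655,-0.1762,0.22],[np.pi,0,0.27])
s=robot.sense(); print(s["t"],s["tcp_pos"],s["tcp_rot"],s["gripper_force"])
f=robot.grab_frame("wrist"); np.savez("w3.npz",**f); cv2.imwrite("pics/w3.png",f["image"][:,:,::-1])
W=world(f);z=W[...,2];ok=f["range_z"]>0
for P,c in comps(ok&(z>.07)&(z<.09),W,40): print("tip",c,len(P),rect(P),P.mean(0))
m=ok&(z>.2)&(cv2.cvtColor(f["image"],cv2.COLOR_RGB2HSV)[...,2]>90)
P=max(comps(m,W),key=lambda q:len(q[0]))[0]; e=np.array([np.cos(.27),np.sin(.27)])
a=(P[:,:2]-s["tcp_pos"][:2])@e
for lo in (.02,.04,.06,.08): print(lo,np.percentile(P[(a>lo)&(a<lo+.01),2],99))
print("wrist far end",np.percentile(a,99.5),rect(P))
f=robot.grab_frame("top"); W=world(f);z=W[...,2]; hsv=cv2.cvtColor(f["image"],cv2.COLOR_RGB2HSV)
m=(f["range_z"]>0)&(z>.18)&(z<.27)&(hsv[...,2]>120)&(hsv[...,1]>50)
for P,c in comps(m,W):
    a=(P[:,:2]-s["tcp_pos"][:2])@e; print("top",c,len(P),np.percentile(a,[.5,99.5]))
```

```text
9.45 [ 0.56583083 -0.174128    0.22014748] [-3.14060376e+00 -7.37343377e-04  2.72644762e-01] 62.207558155059814
0.02 0.2514279527484885
0.04 0.25150490638622386
0.06 0.2515461821481304
0.08 0.25169759365882516
wrist far end 0.10236310205280524 (array([ 0.5962934 , -0.16549989]), array([ 52.23171997, 145.051651  ]), np.float32(0.2759958))
top [ 10.921875 104.140625] 64 [0.35888555 0.38627373]
top [ 26.4375  114.90625] 64 [0.32568826 0.35360809]
top [  2.65625  122.984375] 64 [0.32081956 0.34839044]
top [388.67708333 144.92708333] 384 [0.0290908  0.08799726]
top [408.94771969 199.86095662] 899 [-0.09231424 -0.012805  ]
```

View pics/w3.png

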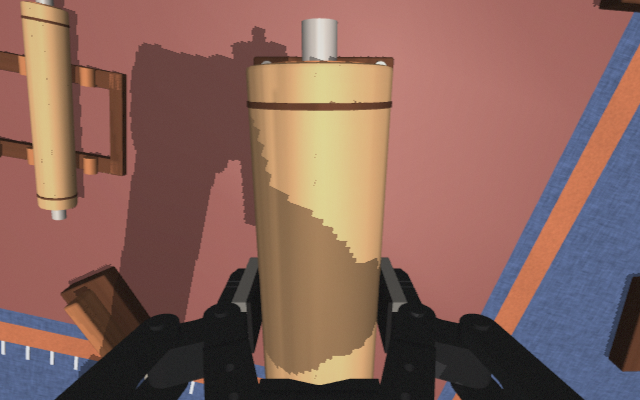

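Picture: the roller is level and in line with the cradle, and its far end (row 65) meets the board's far edge. Next I lower it until it touches.

Run:
```python
import numpy as np
from plant import robot
from h import *
c=[0.5655,-0.1762]
robot.move_straight(c+[0.105],vel=.1,attitude=[np.pi,0,.27]); robot.sleep(.2)
f0=robot.sense()["wrist_force"]
hit=robot.move_straight(c+[0.068],vel=.02,contact_N=10)
robot.sleep(.4); s=robot.sense(); print(hit,s["t"],s["tcp_pos"],s["tcp_rot"],f0,s["wrist_force"],s["torque"],s["gripper_force"])
f=robot.grab_frame("side"); cv2.imwrite("pics/s4.png",cv2.resize(f["image"][100:260,250:470,::-1],(770,560)))
```

```text
True 12.8167 [ 0.56601143 -0.17717908  0.07495769] [ 3.14009672e+00 -2.57062993e-04  2.69601678e-01] [-0.03504032  0.19291502 -3.42741134] [ 1.76957459 -1.71864947  4.79538694] [-0.19017784 -0.43596122 -0.02274989] 62.51134157180786
```

View pics/s4.png

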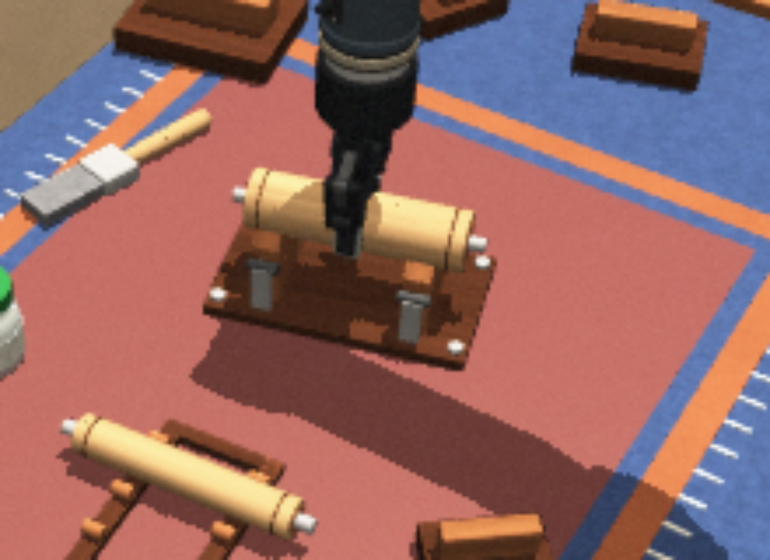

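The crop shows the roller in both Vs, still gripped, overhanging both supports about equally. Its axis is at about 81 mm. Next I release it and retreat.

Run:
```python
import numpy as np
from plant import robot
from h import *
robot.grip(1.0); robot.sleep(.2)
p=robot.sense()["tcp_pos"]
robot.move_straight([p[0],p[1],.26],vel=.1)
robot.goto([0.45,0.0,0.3],[np.pi,0,.27]); robot.sleep(.3)
f=robot.grab_frame("top"); cv2.imwrite("pics/t5.png",f["image"][:,:,::-1])
W=world(f);z=W[...,2]; hsv=cv2.cvtColor(f["image"],cv2.COLOR_RGB2HSV)
m=(f["range_z"]>0)&(z>.085)&(z<.13); m[:,:330]=0;m[:,440:]=0;m[:140]=0;m[260:]=0
for P,c in comps(m,W):
    print(c,len(P),rect(P),'max',np.percentile(P[:,2],99)); t=P[P[:,2]>.097]; print(rect(t))
    d=rect(t)[0]-[.5655,-.1762]; a=.27; print("dx,dy",d@[np.cos(a),np.sin(a)],d@[-np.sin(a),np.cos(a)])
print(robot.sense()["t"],robot.sense()["wrist_force"])
```

```text
[392.52540273 191.51610905] 1614 (array([ 0.56338147, -0.17648544]), array([ 49.12846756, 206.26220703]), np.float32(0.26862842)) max 0.10813121460702048
(array([ 0.56345453, -0.17621519]), array([ 39.87198639, 180.96026611]), np.float32(0.26053998))
dx,dy -0.0019754185083663703 0.0005309472578797965
16.75 [ 0.485949    0.9644475  -0.33759931]
```

View pics/t5.png

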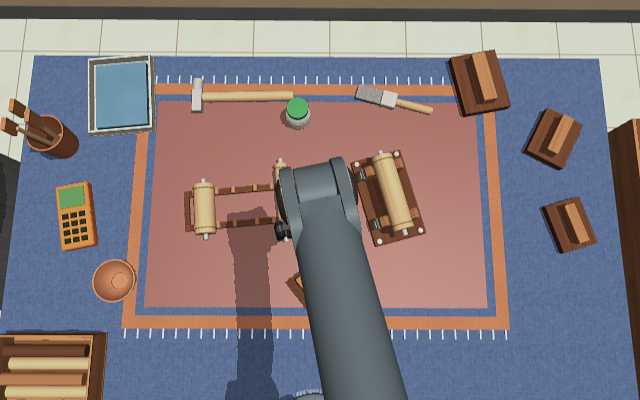

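The roller is seated in the cradle at about (392,192), 2 mm off centre lengthwise. The arm is clear, and the other two rollers are still in the rack.

```bash
python3 -c "
from plant import robot
print(robot.close_job())"
```

```text
the job is handed in; nothing more can be done
None
```

The big roller is resting released in both Vs of the cradle, about 2 mm off centre lengthwise and under 1 mm sideways, the other two rollers are still in the rack, and the job is handed in at about 17 s (no verdict was returned).

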